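# Nudge the culture dish into the reader's well and start the reading

## Task

On the deck of the plate reader, push the closed culture dish with the dark red agar across the deck, without lifting it off or tipping it up, until it drops flat into the round lit well. Once it is seated there, press the green start button all the way down, then let go and move clear. Do not start the reader before the dish is seated, and leave the amber dish and everything else on the bench where it is.

Things in the scene. Friction and masses are not known exactly. Their poses are not given: they have to be found in the camera images.
- reader: plate reader fixed to the bench: light grey flat deck 260 mm (its x) by 300 mm (its y), top 30 mm above the bench. Origin: centre of the deck's footprint at bench level; z up, x from the loading side (start button) to the display. At its far edge (x 130 to 165 mm) a white display bar, 36 mm above the bench. On the deck: the button, two dishes, a vial, a stopper
- well (a point): centre of the floor of the round well sunk in the deck: 68 mm diameter, 8 mm deep, straight walls, 1.5 mm chamfered rim flush with the deck, thin black ring around it; white lit floor 22 mm above the bench. Lies at x 35 mm, y 0 in the reader's frame
- red_dish: dish to load: closed, clear, round, 60 mm diameter, 15 mm tall, rigid, about 50 g, dark red agar; starts flat on the deck left or right of the button, 95 to 145 mm from the well. Origin: centre of its underside (30 mm above the bench on the deck, 22 mm when seated). It slides flat, bridges the well, and drops in only when its centre is within about 4 mm of the well's
- start (a joint): travel of the round green start button: 0 released, 0.006 m fully down; spring, about 1.5 N to start moving and 5 N to reach the stop; springs back
- start_top (a point): centre of the top face of the green start button (28 mm diameter, pressed straight down), 52 mm above the bench when released, moving down with it; black housing 44 mm diameter, 12 mm above the deck. Lies at x -95 mm, y 0 in the reader's frame
- amber_dish: same kind of dish with amber-yellow agar, on the deck on the other side of the button: leave alone. Origin: centre of its underside
- vial: sample vial standing on the deck's far corner at the reader's +y side, 18 mm diameter, 42 mm tall, pale cap. Origin: centre of its underside
- stopper: cork stopper standing on the deck's far corner at the reader's -y side, 26 mm diameter at the top, 22 mm tall. Origin: centre of its underside
- tube_rack: steel rack with corked tubes standing on the bench to the right, about 243 x 70 mm, 166 mm tall with tubes. Origin: centre of its underside
- blue_case: closed blue case on the bench to the left, 92 x 132 mm, 65 mm tall. Origin: centre of its underside
- tip_box: pale box of pipette tips with a blue insert on the bench to the left, 120 x 80 mm, 68 mm tall. Origin: centre of its underside
- beaker: glass beaker with blue and green loops on the bench to the right, 80 mm diameter, 105 mm tall, loops up to 180 mm. Origin: centre of its underside
- dish_stack: stack of three taped dishes on the bench to the right, 60 mm diameter, 46 mm tall. Origin: centre of its underside
Mind the look-alikes: they are no part of the job. Leave any purple or turquoise look-alike of the red_dish alone.

How it is judged:
By the outcome, as a careful person would: the job done as asked, in the order asked, and still so for the second after the job is handed in, with the robot touching nothing.
It also fails if it takes over 42 s, if anything falls off the work surface, if the arm or the gripper's body presses on something with over 40 N, if the wrist force passes 120 N, or if a joint passes its speed limit or range.

## Robot

A 7-joint arm with a two-finger parallel gripper is mounted at the origin on the work surface. World frame = base frame: x ahead of the robot, y to its left, z up, the work surface at z = 0. Lengths are in mm, angles in degrees, forces in N, time in s.
With the tool pointing down it reaches from about 350 to 900 mm from the base axis. Payload 7.2 kg.
Tool frame: the origin (TCP) lies midway between the tips of the shut fingers; the grasp point (between the pads) lies robot.hold_point_z behind it (robot.hold_point_z is the distance from the TCP to the grasp point, in mm); z points along the fingers, x is the direction in which the jaws open and shut, and the axes are right-handed (so a half turn about z gives the same grasp; the last joint's range is limited). The gripper opens to 85 mm and grips with 20 to 120 N. Pads are 22 mm wide; open, the fingers measure 114 mm over their backs; the gripper's body (76 mm by 85 mm) begins 54 mm behind the grasp point. The pads swing forward as they close: fully open they stand 13 mm farther back than shut.
Start: joints at [60.607, 23.554, -0.728, 91.456, 0.321, 64.991, -4.71], TCP at [268.912, -564.194, 231.297] pointing down, gripper open.
Joint ranges: [-169.25, 169.25], [-16.82, 113.86], [-84.01, 82.57], [7.8, 145.47], [-59.2, 239.2], [7.22, 106.19], [-163.78, 163.78]. Speed limits (degrees/s): [136.94, 136.94, 172.46, 172.46, 180, 180, 180].

## Interface

Orientations are given as a 3x3 rotation matrix whose columns are the frame's x, y, z axes.
In Python, from bench import robot gives the robot as it stands.
- The arm moves only by the shell command python3 -m jog 'ROWS' [OPENING]. ROWS is JSON, a list of rows, each a list of 6 numbers: the shift along the world's x, y, z each as a share of 0.1 m, from -1 to 1, then the turn, a rotation vector about the world's x, y, z each as a share of 360 degrees, from -1 to 1. A call has 1 to 12 rows; each row is the pose to reach, as a shift and turn from the pose commanded when the call began, turning the shorter way round; what a row does not reach only later rows make up. A row lasts 1/8 s, in which the tool goes at most 62.5 mm and 10.7 degrees, less where a joint would pass 70% of its speed; a pose out of reach is approached as far as the arm can. A call with a number of a shift or a turn outside -1 to 1 is refused whole. A call with a gripper value outside its range is refused whole. OPENING is the opening, from 0 (shut) to 1 (fully open), set as the call begins (- or left out, the last holds). The fingers move at their own pace and stop on an object; the grip force is fixed at half the most. Time passes only in rows, so rows that repeat a pose let the fingers close. It gives the time, the measured TCP pose, the force and the opening at its end, in the units of the state.
- robot.observe(): the state, without advancing time (a new reading comes with each control period).
- robot.grab_frame(name): name is "scene" or "top" or "wrist"; returns (picture, depth): 384x512x3 uint8, red, green, blue; 384x512 float32, mm along the optical axis (not along the pixel's ray), 0 where there is no reading.
- robot.camera_params(name): a dict with "fx", "fy", "cx", "cy" (pixels), "dist" ([k1, k2, p1, p2, k3] as OpenCV has them; the pictures are not rectified), "xyz" and "attitude" of the camera in the world. Camera axes: x right, y down, z forward; pixel columns grow to the right and rows downward; lengths in mm; the calibration is good to about 2 mm. A picture is of the moment at which its call begins: read the wrist's pose just before it. camera_params takes no time and is no camera call; for the wrist camera it gives the pose at the moment of the call.
- robot.sign_off(): hands the job in, once; it reports no verdict.
The state is a dict: "t": time; "joint_pos": joint angles; "qd": joint speeds; "joint_torque": joint torques, N m; "position": TCP position; "tcp_rot": TCP orientation; "wrist_force": force on the tool from outside, world axes, zero at the start; "moment": the same for the moment, N m; "gripper_width": finger opening in mm.
Only numpy, scipy, OpenCV 4.12 (cv2) and the standard library are available. Lean on these libraries where they do the work, as an engineer would, in place of code of your own. Each camera call takes 0.05 s, during which the arm holds its last target. There are 200 camera calls.

## Working session

There is one attempt and no reset: what is moved stays moved. The work goes in short steps, Python scripts to look and compute and a shell command to move; the robot and the scene stay as the last step left them, time stands still between calls to the robot, and variables do not carry over. Pictures are saved under pics/ and viewed, about 8 in all and at most 12, crops included, and the job is handed in when it is done.

```bash
ls; mkdir -p pics; cat > h.py <<'E'
import numpy as np, cv2
from bench import robot
def K(c): return np.array([[c["fx"],0,c["cx"]],[0,c["fy"],c["cy"]],[0,0,1.]])
def plane(c,uv,z):
    uv=np.array(uv,float).reshape(-1,1,2)
    n=cv2.undistortPoints(uv,K(c),np.array(c["dist"],float)).reshape(-1,2)
    R=np.array(c["attitude"],float); o=np.array(c["xyz"],float)
    d=np.c_[n,np.ones(len(n))]@R.T
    return o+d*((z-o[2])/d[:,2])[:,None]
def save(n,p,f=1.0):
    cv2.imwrite("pics/"+n+".png",cv2.resize(cv2.cvtColor(p,cv2.COLOR_RGB2BGR),None,fx=f,fy=f))
E
python3 - <<'E'
from h import *
for n in("top","scene"):
    p,d=robot.grab_frame(n); save(n,p,1.5); np.savez(n,p=p,d=d); print(n,robot.camera_params(n))
print(robot.hold_point_z,robot.observe())
E
```

```text
pics
top {'fx': 349.59231364927734, 'fy': 349.59231364927734, 'cx': 254.2151147465998, 'cy': 196.47222145144826, 'dist': array([-0.03232054,  0.        ,  0.        ,  0.        ,  0.        ]), 'xyz': array([ 304.55499192,   -7.23445115, 1136.25321209]), 'attitude': array([[-0.04859887, -0.97531942,  0.21538379],
       [-0.99881167,  0.04666465, -0.01405946],
       [ 0.00366165, -0.21581112, -0.97642826]])}
scene {'fx': 484.05069081883244, 'fy': 484.05069081883244, 'cx': 262.3956541421714, 'cy': 191.61506915948854, 'dist': array([0.05726325, 0.        , 0.        , 0.        , 0.        ]), 'xyz': array([1199.40984744,  876.72664133, 1005.79105986]), 'attitude': array([[-0.79176183,  0.38876622, -0.4711412 ],
       [ 0.61071831,  0.51857428, -0.5984178 ],
       [ 0.01167708, -0.76153893, -0.64801397]])}
18.700000000000003 {'t': 0.1, 'joint_pos': array([60.60588352, 23.59546326, -0.7287462 , 91.49757907,  0.32233993,
       64.99090555, -4.71168743]), 'qd': array([-0.00473498, -0.15746734,  0.05557338, -0.16684484,  0.02843233,
        0.03697726,  0.0182429 ]), 'joint_torque': array([ 2.24583535e-03, -6.01830339e+01,  6.84066229e-01, -3.00087047e+01,
        1.40932534e-02,  6.42208586e-03,  7.38302629e-05]), 'position': array([ 268.71329646, -563.80531409,  230.54878305]), 'tcp_rot': array([[ 4.30304920e-01, -9.02683308e-01, -7.22453433e-04],
       [-9.02682473e-01, -4.30305509e-01,  1.23342695e-03],
       [-1.42426961e-03,  1.21396369e-04, -9.99998978e-01]]), 'wrist_force': array([0.05281665, 0.1722711 , 0.67932144]), 'moment': array([ 0.04971763, -0.02727028,  0.02364093]), 'gripper_width': 85.5791273928923}
```

View pics/top.png

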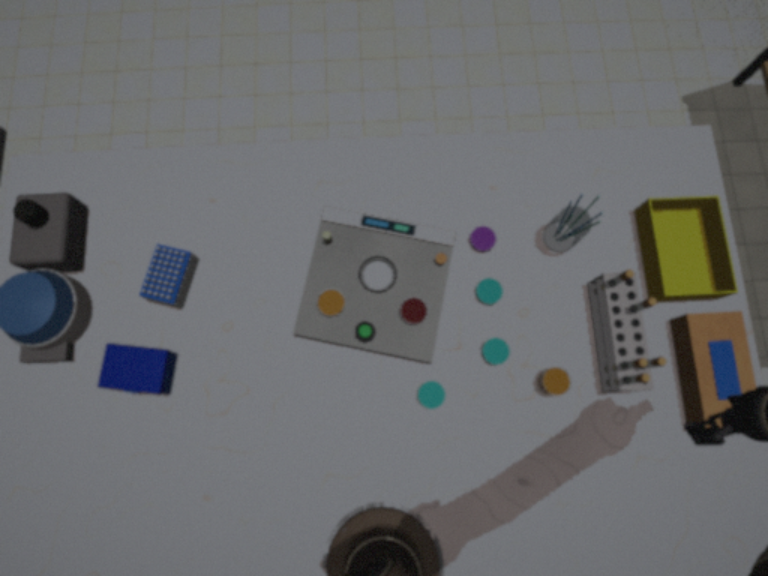

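View pics/scene.png

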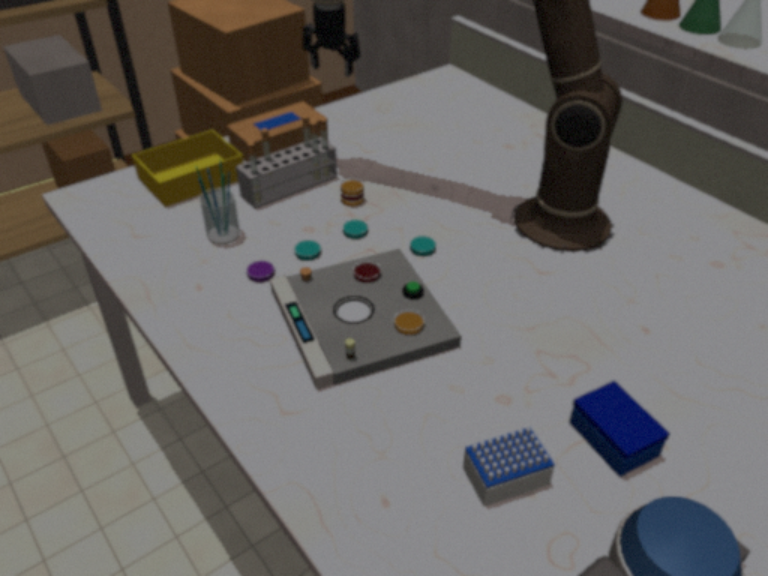

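Top picture (768x576): the dark red dish is at (414,310), right of the green button (365,331). The well is at (378,274) and the amber dish at (331,303). Things that could be mistaken for the red dish are turquoise (489,291), (496,351), (431,394), purple (483,239), amber (331,303) and the stack (555,381). I choose (414,310), the only dark red one and on the deck.

```bash
cat >> h.py <<'E'
HS=dict(red=[((0,110,30),(6,255,200)),((172,110,30),(180,255,200))],amber=[((10,130,80),(25,255,255))],green=[((50,110,40),(75,255,255))])
def blobs(p,col,amin=40):
    h=cv2.cvtColor(p,cv2.COLOR_RGB2HSV); m=sum(cv2.inRange(h,np.array(a),np.array(b)) for a,b in HS[col])
    n,l,s,c=cv2.connectedComponentsWithStats(m.astype(np.uint8))
    return [(np.round(c[i],1),s[i,4]) for i in range(1,n) if s[i,4]>=amin]
E
python3 - <<'E'
from h import *
for n in("top","scene"):
    p=np.load(n+".npz")["p"];c=robot.camera_params(n)
    for col,z in(("red",38),("amber",38),("green",52)):
        for b,a in blobs(p,col): print(n,col,b,a,plane(c,b,z)[0].round(1))
    if n=="top":
        g=cv2.cvtColor(p,cv2.COLOR_RGB2GRAY)[160:205,230:275]; 
        m=(g>165).astype(np.uint8); k,l,s,cc=cv2.connectedComponentsWithStats(m)
        for i in range(1,k):
            if s[i,4]>40: print("well",s[i],cc[i]+[230,160],plane(c,cc[i]+[230,160],22)[0].round(1))
        cv2.imwrite("pics/crop.png",cv2.resize(cv2.cvtColor(p[130:260,180:330],cv2.COLOR_RGB2BGR),None,fx=4,fy=4,interpolation=cv2.INTER_CUBIC))
E
```

```text
top red [275.4 206.8] 170 [509.8 -89.1  38. ]
top amber [470.3 165.3] 75 [ 618.7 -747.8   38. ]
top amber [220.3 201.3] 199 [536.2  86.4  38. ]
top amber [370.4 253.7] 207 [ 346.7 -376.5   38. ]
top green [243.  220.1] 68 [469.8  15.9  52. ]
scene red [244.4 180. ] 100 [506.7 -96.3  38. ]
scene amber [156.5   7.6] 1178 [   14.  -1583.5    38. ]
scene amber [139.   61.9] 267 [  391.8 -1045.7    38. ]
scene amber [206.1  55.7] 47 [ 117.5 -927.3   38. ]
scene amber [180.7  80.6] 498 [ 331.7 -788.9   38. ]
scene amber [190.   85.6] 91 [ 322.9 -729.2   38. ]
scene amber [121.7  90.3] 48 [ 564.6 -855.    38. ]
scene amber [122.1 108.7] 63 [ 625.7 -723.2   38. ]
scene amber [233.9 124.5] 88 [ 347.1 -381.2   38. ]
scene amber [272.1 214.5] 172 [536.1  81.8  38. ]
scene green [468.   11.6] 326 [-1267.7  -516.7    52. ]
scene green [274.9 191. ] 52 [473.7  16.5  52. ]
```

View pics/crop.png

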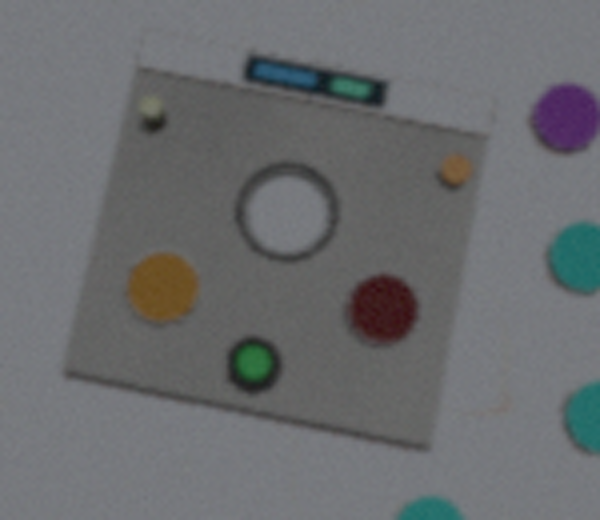

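The crop shows the chosen dish at (383,309): round, dark red, and on the deck to the right of the green button at (253,363). The well ring is centred at (287,211). Next I fix the geometry and move overhead.

```bash
python3 - <<'E'
from h import *
c=robot.camera_params("top")
w=plane(c,[180+287/4,130+211/4],30)[0]; r=plane(c,[275.4,206.8],38)[0]; g=plane(c,[243,220.1],52)[0]
print("well",w.round(1),"btn-well",np.hypot(*(w-g)[:2]),"yaw",np.degrees(np.arctan2(*(w-g)[1::-1])),"push ang",np.degrees(np.arctan2(*(w-r)[1::-1])),np.hypot(*(w-r)[:2]))
E
python3 -m jog '[[0.25,0.4,0,0,0,0.015],[0.4,0.8,0,0,0,0.03],[0.5,1,0,0,0,0.043]]' 0.42
python3 -m jog '[[0.25,0.5,0,0,0,0],[0.5,1,0,0,0,0]]'
python3 -m jog '[[0.25,0.5,0,0,0,0],[0.5,1,0,0,0,0]]'
python3 -m jog '[[0.25,0.5,0,0,0,0],[0.45,0.9,0,0,0,0],[0.5,1,0,0,0,0],[0.5,1,0,0,0,0]]'
python3 - <<'E'
from h import *
c=robot.camera_params("wrist");p,d=robot.grab_frame("wrist");np.savez("w1",p=p,d=d);save("w1",p,1.5);print(c)
import pickle;pickle.dump(c,open("w1.pkl","wb"))
for col,z in(("red",38),("green",52)):
    for b,a in blobs(p,col): print(col,b,a,plane(c,b,z)[0].round(1))
E
```

```text
well [594.9 -17.3  30. ] btn-well 129.4365786454484 yaw -14.881232997538772 push ang 40.138372893982385 111.26244561545026
t: 0.48
position: [319.9, -461.7, 231.0]
tcp_rot: [[0.659, -0.752, -0.0], [-0.752, -0.659, 0.001], [-0.001, -0.001, -1.0]]
wrist_force: [-0.5, -0.4, -0.6]
gripper_width: 36.0
t: 0.72
position: [369.1, -362.8, 231.0]
tcp_rot: [[0.655, -0.756, -0.0], [-0.756, -0.655, 0.0], [-0.0, 0.0, -1.0]]
wrist_force: [1.0, 0.1, 0.1]
gripper_width: 36.0
t: 0.98
position: [419.3, -262.5, 231.2]
tcp_rot: [[0.655, -0.755, -0.0], [-0.755, -0.655, -0.0], [-0.0, 0.0, -1.0]]
wrist_force: [0.8, -1.0, 0.1]
gripper_width: 35.6
t: 1.48
position: [468.8, -164.1, 231.0]
tcp_rot: [[0.656, -0.754, -0.001], [-0.754, -0.656, -0.0], [-0.0, 0.0, -1.0]]
wrist_force: [0.2, 0.0, -0.1]
gripper_width: 35.8
{'fx': 286.2505248943733, 'fy': 286.2505248943733, 'cx': 255.21218322569518, 'cy': 191.61727611733386, 'dist': array([-0.05425196,  0.        ,  0.        ,  0.        ,  0.        ]), 'xyz': array([ 526.87482912, -111.92035595,  372.9060568 ]), 'attitude': array([[ 0.65648371, -0.71791116, -0.23158737],
       [-0.75433943, -0.62521912, -0.20018261],
       [-0.00107952,  0.30611211, -0.95199486]])}
red [230.3  99.1] 1989 [509.2 -89.9  38. ]
green [129.9  62.1] 591 [470.1  13.4  52. ]
```

View pics/w1.png

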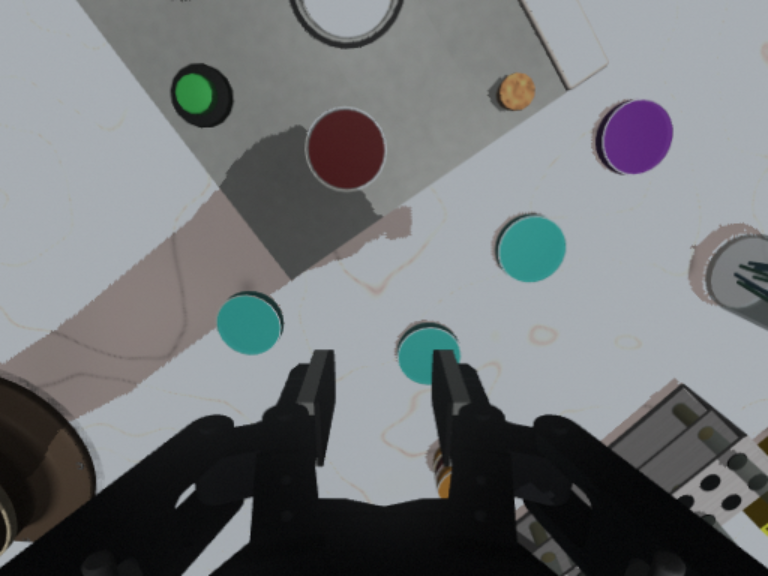

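The wrist view shows the red dish at (345,149), the button at (195,94), the well ring at the top near (347,10), and clear deck behind the dish. The fingers are open 36 mm, so the dish can nest between the two tips. I'll descend behind the dish on the push line and feel for the deck.

```bash

python3 -m jog '[[0.01,0.2,-0.5,0,0,0],[0.01,0.41,-1,0,0,0]]' | head -2
python3 -m jog '[[0,0,-0.5,0,0,0],[0,0,-0.8,0,0,0],[0,0,-0.9,0,0,0],[0,0,-0.9,0,0,0]]'
for i in 1 ; do python3 -m jog '[[0,0,-0.03,0,0,0],[0,0,-0.06,0,0,0],[0,0,-0.06,0,0,0]]' | grep -E "posi|force"; done
```

```text
t: 1.78
position: [469.7, -125.3, 130.5]
t: 2.28
position: [469.7, -124.2, 41.3]
tcp_rot: [[0.654, -0.756, -0.001], [-0.756, -0.654, -0.0], [-0.0, 0.001, -1.0]]
wrist_force: [-0.8, -0.1, 0.3]
gripper_width: 35.4
position: [470.1, -123.3, 35.7]
wrist_force: [0.0, 0.2, 0.0]
```

```bash

python3 -m jog '[[0,0,-0.02,0,0,0],[0,0,-0.02,0,0,0]]' | grep -E "posi|force"
python3 - <<'E'
from h import *
c=robot.camera_params("wrist");p,d=robot.grab_frame("wrist");np.savez("w2",p=p,d=d);save("w2",p,1.5)
import pickle;pickle.dump(c,open("w2.pkl","wb"))
for col,z in(("red",38),("green",52)):
    for b,a in blobs(p,col): print(col,b,a,plane(c,b,z)[0].round(1))
print(robot.observe()["position"])
E
```

```text
position: [469.9, -123.1, 33.3]
wrist_force: [-0.9, 1.0, 0.2]
red [259.8 154.3] 10373 [510.4 -89.1  38. ]
green [24.8 74.6] 3179 [473.7   9.4  52. ]
[ 469.85818056 -123.13205592   33.26483007]
```

View pics/w2.png

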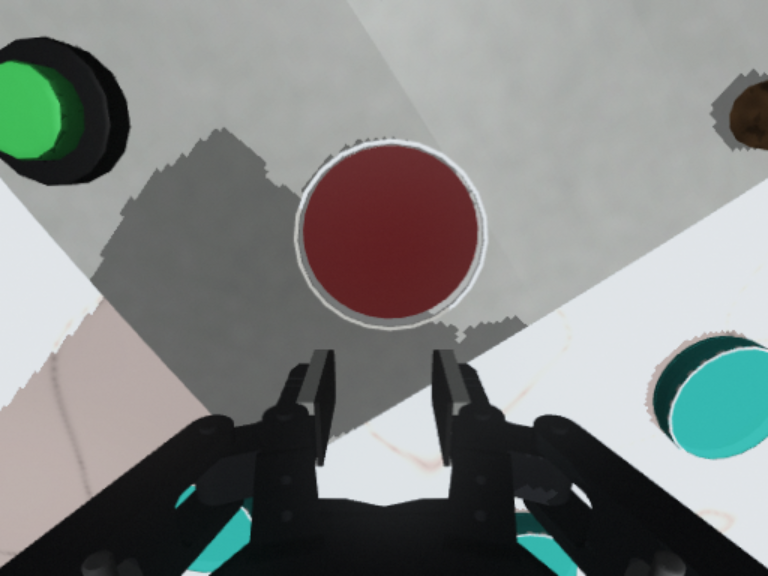

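The dish (390,233) is ahead of the two fingertips (gap centre x=383), nearly centred. I'll check the tip height from the depth image.

```bash
python3 - <<'E'
from h import *
import pickle
d=np.load("w2.npz")["d"];c=pickle.load(open("w2.pkl","rb"))
R=np.array(c["attitude"]);o=np.array(c["xyz"])
for u,v in[(213,236),(215,238),(217,242),(298,236),(300,238),(294,240),(218,250),(260,155),(260,250)]:
    n=cv2.undistortPoints(np.array([[[u,v]]],float),K(c),c["dist"]).ravel()
    print(u,v,(o+R@np.r_[n,1]*d[v,u]).round(1))
E
```

```text
213 236 [462.7 -98.6  41. ]
215 238 [463.2 -99.7  42.5]
217 242 [ 464.4 -100.8   47.3]
298 236 [ 491.9 -131.4   42.1]
300 238 [ 492.2 -132.3   43.6]
294 240 [ 489.9 -129.9   45.4]
218 250 [ 464.3 -102.5   53.1]
260 155 [510.9 -88.7  43.8]
260 250 [ 467.5 -127.1   28.7]
```

Tips are near z≈40, so I lower 2.5 mm and push most of the way, slowing at the end.

```bash

python3 -m jog '[[0,0,-0.025,0,0,0],[0.08,0.065,-0.025,0,0,0],[0.13,0.11,-0.025,0,0,0],[0.2,0.17,-0.025,0,0,0],[0.28,0.235,-0.025,0,0,0],[0.36,0.3,-0.025,0,0,0],[0.44,0.37,-0.025,0,0,0],[0.52,0.435,-0.025,0,0,0],[0.6,0.5,-0.025,0,0,0],[0.66,0.555,-0.025,0,0,0],[0.7,0.59,-0.025,0,0,0],[0.72,0.605,-0.025,0,0,0]]'
python3 - <<'E'
from h import *
c=robot.camera_params("wrist");p,d=robot.grab_frame("wrist");np.savez("w3",p=p,d=d);save("w3",p,1.5)
import pickle;pickle.dump(c,open("w3.pkl","wb"))
for col,z in(("red",38),("green",52)):
    for b,a in blobs(p,col): print(col,b,a,plane(c,b,z)[0].round(1))
print(robot.observe()["position"])
E
```

```text
t: 4.45
position: [542.0, -62.5, 30.8]
tcp_rot: [[0.656, -0.755, -0.0], [-0.755, -0.656, -0.0], [-0.0, 0.0, -1.0]]
wrist_force: [-0.6, -0.4, 0.3]
gripper_width: 35.9
red [255.  189.1] 9617 [568.3 -37.8  38. ]
green [ 55.4 265.1] 2422 [476.1  14.4  52. ]
[542.16419835 -62.40381203  30.80255767]
```

View pics/w3.png

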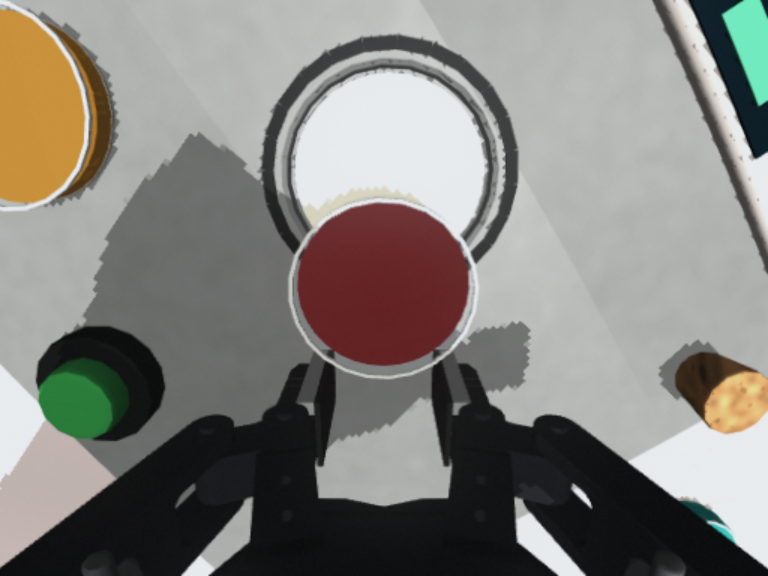

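The dish (384,284) is nested against both tips, and the well ring is centred about (390,160), just ahead. I'll fit the ring on the deck plane and the dish rim on its lid plane.

```bash
cat >> h.py <<'E'
def circ(P):
    A=np.c_[2*P[:,:2],np.ones(len(P))]; s=np.linalg.lstsq(A,(P[:,:2]**2).sum(1),rcond=None)[0]
    return s[:2].round(2),np.sqrt(s[2]+s[0]**2+s[1]**2).round(1)
E
python3 - <<'E'
from h import *
import pickle
p=np.load("w3.npz")["p"];c=pickle.load(open("w3.pkl","rb"));g=cv2.cvtColor(p,cv2.COLOR_RGB2GRAY).astype(int)
# outer edge of black ring: scan inward along rays from (260,107), upper arc
P=[];F=[]
for a in np.radians(np.arange(-180,1,4)):
    prof=[g[int(round(107+r*np.sin(a))),int(round(260+r*np.cos(a)))] for r in np.arange(60,100)]
    gr=np.diff(prof); 
    k=int(np.argmax(gr[10:]))+10; P.append([260+(60.5+k)*np.cos(a),107+(60.5+k)*np.sin(a)])
W=plane(c,P,30); ce,r=circ(W)
for _ in range(3):
    e=abs(np.hypot(*(W[:,:2]-ce).T)-r); W=W[e<max(1,2*np.median(e))]; ce,r=circ(W)
print("ring",ce,r,len(W))
h=cv2.cvtColor(p,cv2.COLOR_RGB2HSV);m=sum(cv2.inRange(h,np.array(a),np.array(b)) for a,b in HS["red"]).astype(np.uint8)
k=max(cv2.findContours(m,0,1)[0],key=cv2.contourArea).reshape(-1,2)
for z in(32,38,43): print("agar",z,circ(plane(c,k,z)))
E
```

```text
ring [595.37 -17.17] 41.5 46
agar 32 (array([565.54, -40.11]), np.float64(29.0))
agar 38 (array([567.02, -38.84]), np.float64(27.8))
agar 43 (array([568.24, -37.78]), np.float64(26.8))
```

```bash

python3 -m jog '[[0.05,0.038,0,0,0,0],[0.1,0.076,0,0,0,0],[0.15,0.115,0,0,0,0],[0.19,0.145,0,0,0,0],[0.22,0.168,0,0,0,0],[0.24,0.183,0,0,0,0],[0.25,0.191,0,0,0,0],[0.26,0.199,0,0,0,0],[0.27,0.206,0,0,0,0],[0.27,0.206,0,0,0,0]]'
python3 - <<'E'
from h import *
c=robot.camera_params("wrist");p,d=robot.grab_frame("wrist");np.savez("w4",p=p,d=d);save("w4",p,1.5)
import pickle;pickle.dump(c,open("w4.pkl","wb"))
R=np.array(c["attitude"]);o=np.array(c["xyz"])
b,a=max(blobs(p,"red"),key=lambda t:t[1]); print(b,a)
for u,v in[b,b+[0,-35],b+[0,35],b+[-35,0],b+[35,0]]:
    n=cv2.undistortPoints(np.array([[[u,v]]],float),K(c),c["dist"]).ravel()
    print((o+R@np.r_[n,1]*d[int(round(v)),int(round(u))]).round(1))
E
```

```text
t: 5.75
position: [568.9, -42.1, 30.8]
tcp_rot: [[0.656, -0.755, 0.0], [-0.755, -0.656, 0.0], [0.0, -0.0, -1.0]]
wrist_force: [0.4, -1.2, 0.7]
gripper_width: 35.4
[255.  184.8] 8671
[596.5 -16.2  36.2]
[609.6  -4.9  35.3]
[582.4 -28.4  36.8]
[585.4  -3.   37.2]
[608.  -29.3  36.6]
```

View pics/w4.png

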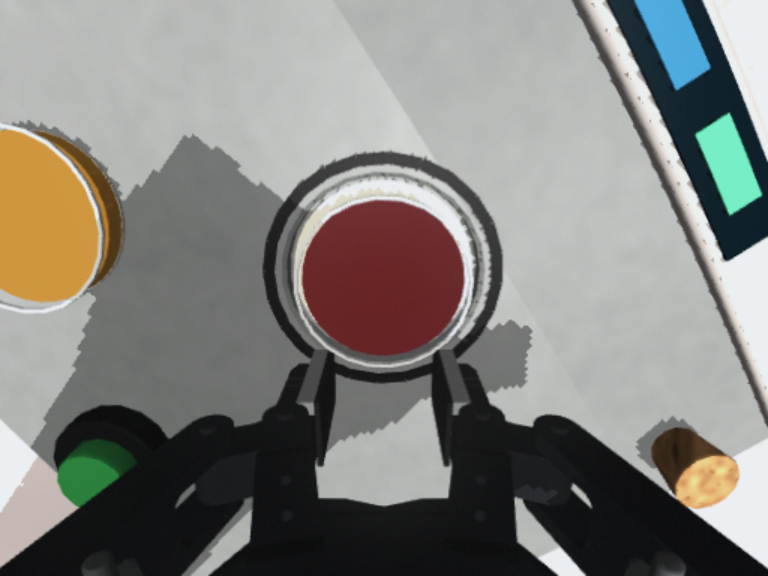

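The lid height fell from 43.8 to about 36.5 mm, level in all directions, and the dish (383,277) sits inside the ring, so it is seated flat. Back off, rise, shut the fingers and go over the button (~470, 15.5).

```bash

python3 -m jog '[[-0.04,-0.035,0,0,0,0],[-0.075,-0.065,0,0,0,0],[-0.075,-0.065,0.4,0,0,0],[-0.075,-0.065,0.7,0,0,0],[-0.075,-0.065,0.7,0,0,0]]' | head -2
python3 -m jog '[[-0.3,0.2,0,0,0,0],[-0.6,0.42,0,0,0,0],[-0.85,0.6,0,0,0,0],[-0.914,0.641,0,0,0,0],[-0.914,0.641,0,0,0,0],[-0.914,0.641,0,0,0,0]]' 0
python3 - <<'E'
from h import *
c=robot.camera_params("top");p,d=robot.grab_frame("top")
for col,z in(("red",30),("amber",38),("green",52)):
    for b,a in blobs(p,col): print(col,b,a,plane(c,b,z)[0].round(1))
E
```

```text
t: 6.42
position: [562.8, -49.0, 103.2]
t: 7.18
position: [470.9, 14.7, 100.7]
tcp_rot: [[0.655, -0.756, 0.001], [-0.756, -0.655, -0.0], [0.0, -0.0, -1.0]]
wrist_force: [0.8, 0.5, 0.3]
gripper_width: 0.4
amber [470.5 165.6] 98 [ 617.6 -748.3   38. ]
amber [370.4 253.8] 210 [ 346.4 -376.5   38. ]
```

```bash

python3 -m jog '[[0,0,-0.3,0,0,0],[0,0,-0.44,0,0,0],[0,0,-0.5,0,0,0],[0,0,-0.53,0,0,0],[0,0,-0.54,0,0,0],[0,0,-0.54,0,0,0]]' | grep -E "posi|force"
python3 -m jog '[[0,0,-0.01,0,0,0],[0,0,-0.015,0,0,0],[0,0,-0.015,0,0,0]]' | grep -E "posi|force"
```

```text
position: [470.0, 15.3, 47.2]
wrist_force: [-3.4, -1.8, 4.6]
position: [470.2, 15.4, 46.0]
wrist_force: [-5.7, -1.4, 12.1]
```

```bash

python3 -m jog '[[0,0,-0.007,0,0,0],[0,0,-0.007,0,0,0],[0,0,-0.007,0,0,0]]' | grep -E "posi|force"
python3 -m jog '[[0,0,0.2,0,0,0],[0,0,0.6,0,0,0],[0,0,1,0,0,0]]' | grep -E "posi|force"
python3 -m jog '[[-0.3,-0.4,0.2,0,0,0],[-0.5,-0.8,0.4,0,0,0],[-0.6,-1,0.5,0,0,0],[-0.6,-1,0.5,0,0,0]]' | grep -E "posi|force"
python3 -m jog '[[0,-0.5,0,0,0,0],[0,-0.9,0,0,0,0],[0,-1,0,0,0,0],[0,-1,0,0,0,0]]' | grep -E "posi|force|t:"
python3 - <<'E'
from h import *
for n in("top","scene"):
    c=robot.camera_params(n);p,d=robot.grab_frame(n);save(n+"_end",p,1.5)
    for col,z in(("red",30),("amber",38),("green",52)):
        for b,a in blobs(p,col):
            q=plane(c,b,z)[0]
            if 440<q[0]<640 and abs(q[1])<150: print(n,col,b,a,q.round(1))
E
```

```text
position: [470.2, 15.4, 45.8]
wrist_force: [-7.7, -1.3, 19.3]
position: [470.6, 16.0, 145.8]
wrist_force: [1.2, -0.3, 0.9]
position: [410.6, -85.9, 195.6]
wrist_force: [-0.3, 0.7, -0.0]
t: 10.1
position: [410.6, -183.6, 194.1]
tcp_rot: [[0.656, -0.755, -0.0], [-0.755, -0.656, 0.001], [-0.001, -0.0, -1.0]]
wrist_force: [0.2, 0.5, -0.2]
top red [251.7 182.6] 160 [595.4 -17.2  30. ]
top amber [220.3 201.3] 198 [536.2  86.4  38. ]
top green [242.9 220.2] 66 [469.5  16.2  52. ]
scene red [235.2 204.8] 128 [592.9 -25.   30. ]
scene amber [272.1 214.8] 181 [536.9  82.8  38. ]
scene green [274.8 191. ] 53 [473.9  16.3  52. ]
```

View pics/scene_end.png

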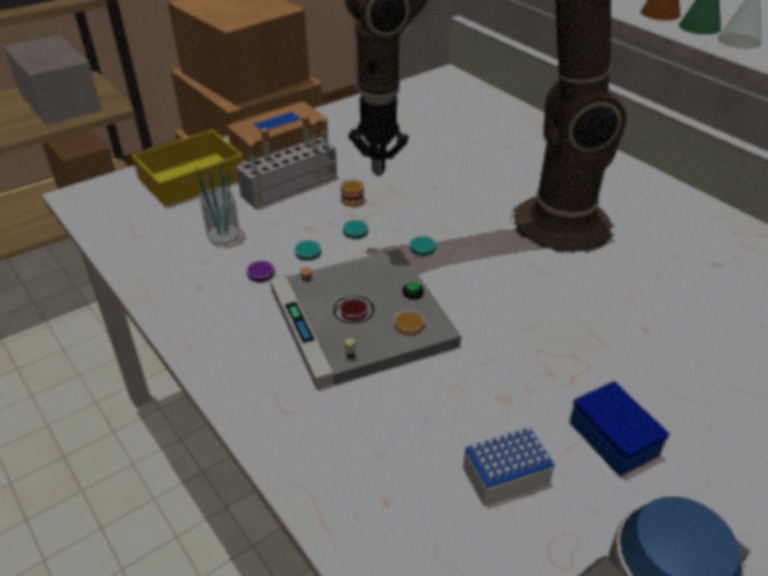

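The scene picture shows the red dish in the well at (354,309). The amber dish (409,322), the button (413,288) and everything else are where they started, and the arm is clear.

```bash
python3 -c "from bench import robot; print(robot.sign_off())"
```

```text
the job is handed in; nothing more can be done
None
```

The red dish is seated in the lit well and the start button was then pressed all the way down. After that I released it, moved the arm clear and handed the job in at about 10 s.

- **Dish:** I pushed it flat with the half-open fingertips until it dropped in. Its lid height fell from about 44 mm to 36–37 mm, level to within about 2 mm. In the final top view it is at (595.4, −17.2), matching the fitted well centre (595.4, −17.2).
- **Button:** I pressed it only after the dish had seated. The fingertips stopped at 45.8 mm height with 19 N, against an expected stop at 46 mm and about 5 N. There was also up to about 8 N of sideways force during the press.
- **Left alone:** In the final top view the amber dish and the button are within 0.5 mm of where they started. The other objects look unmoved in the final scene picture, though I did not measure them.
- **Disagreement:** The scene camera puts the dish centre about 8 mm away from the top camera's figure. It showed a similar offset at the start, about 8 mm for the red dish and 5 mm for the amber one. It views the dishes at an angle, so I relied on the top and wrist views.

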